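# Check feed rollers for runout and sort them

### The arm

A 7-joint arm with a two-finger parallel gripper is mounted at the origin on the work surface. World frame = base frame: x ahead of the robot, y to its left, z up, the work surface at z = 0. Lengths are in mm, angles in rad, forces in N, time in s.
With the tool pointing down it reaches from about 400 to 900 mm from the base axis. Payload 5.6 kg.
Tool frame: the origin (TCP) lies midway between the tips of the shut fingers; the grasp point (between the pads) lies 19 mm behind it; z points along the fingers, y is the line along which they close (so a half turn about z gives the same grasp; the last joint's range is limited). The gripper opens to 92 mm and grips with 3 to 60 N. Pads are 20 mm wide; open, the fingers measure 128 mm over their backs; the gripper's body (75 mm by 189 mm) begins 69 mm behind the grasp point.
Start: joints at [1.14, 0.468, -0.012, 1.603, 0.006, 1.071, -0.056], TCP at [245.759, -601.758, 189.892] pointing down, gripper open.
Joint ranges: [-2.53, 2.53], [-0.31, 2.02], [-1.57, 1.55], [0.28, 2.44], [-1.29, 4.43], [0.15, 1.84], [-2.92, 2.92]. Speed limits (rad/s): [2.57, 2.57, 3.14, 3.14, 3.14, 3.14, 3.14].

### API

Orientations are given as a rotation vector (axis times angle).
In Python, from cell import robot, grip, kin, viewer gives the robot as it stands. Calls block until the motion is done:
- robot.movep(position, orientation): joint-space move of the TCP to a pose.
- robot.servo_line(position, feed=150, rotation=None): straight line of the TCP; rotation=None keeps the orientation; feed is the mean speed in mm/s.
- robot.goto_joints(angles): joint-space move.
- grip(opening, newtons=None): opening from 0.0 (shut) to 1.0 (fully open); newtons is the grip in N (None keeps the last); returns when the fingers have stopped.
- robot.hold(seconds).
- kin.ik(position, orientation): joint angles nearest the present ones, or None.
- robot.observe(): the state.
- viewer.read_camera(name): name is "side" or "top"; returns the picture (480x640x3 uint8, red, green, blue); there is no depth.
- viewer.camera_info(name): a dict with "camera_matrix" (3x3 intrinsics, pixels), "k1" (the pictures are not rectified: a ray, as slopes to the right and down, at radius r is drawn at 1 + k1 r^2 times it, then the intrinsics apply), "R" (3x3) and "t" (3): a world point X has camera coordinates R X + t. Camera axes: x right, y down, z forward; pixel columns grow to the right and rows downward; lengths in mm; the calibration is good to about 2 mm. A picture is of the moment at which its call begins. camera_info takes no time and is no camera call.
A pose or a line that the arm cannot do raises robot.IKError and nothing moves.
- robot.job_done(): hands the job in; it is judged then, once.
Trained networks look in the newest picture that a camera, given by its name, has taken for a name from the list of things; names that differ only in an ending like _2 or _b are one class to them, and where a whole thing is asked for, a point or a joint stands for the part that bears it (a point fixed in the world has none). Each returns a list of dicts, best first, with "confidence" (0 to 1); they miss things now and then, are a little off and sometimes report something else, mostly with a low value. They report only what shows in the picture. A call takes as long as a camera call. They do not tell look-alikes from the thing itself.
- viewer.silhouettes(name, camera): "mask" (480x640 bool, what is visible of it).
- viewer.pinpoint(name, camera): "at" ([x, y, z] in mm, in the coordinates of the camera as it stood for that picture, good to about 4 mm: a listed point, or the origin of a listed thing).
The state is a dict: "t": time; "joints": joint angles; "joint_velocities": joint speeds; "joint_torque": joint torques, N m; "tcp_pos": TCP position; "tcp_rot": TCP orientation; "contact_force": force on the tool from outside, world axes, zero at the start; "wrist_torque": the same for the moment, N m; "grip_width": opening from 0.0 (shut) to 1.0 (fully open); "grip_force": force on a finger pad.
Only numpy, scipy, OpenCV 4.12 (cv2) and the standard library are available. Lean on these libraries where they do the work, as an engineer would, in place of code of your own. Each camera call takes 0.05 s, during which the arm holds its last target. There are 200 camera calls.

### The job

Check each feed roller in the cradle for runout, one after another in the order red, yellow, green, blue (some are missing today): lay it in the V-blocks with its tread under the dial indicator, lower the indicator so that the sprung plunger rests on the tread, and turn the roller by its star wheel through a full turn, white stripe underneath and on round to the top again, watching the plunger. Raise the indicator, then hang a roller that runs true across a free pair of pegs on the rack, and put one that is out of true (the plunger swings by several millimetres) back in a notch of the cradle. Finish with the indicator raised, every roller at rest in its place, and the other things on the bench left alone.

Things in the scene. Friction and masses are not known exactly. Their poses are not given: they have to be found in the camera images.
- red: red feed roller, may be absent; 0.4 kg: tube 26 mm in diameter, 187 mm long, four-armed aluminium star wheel near one end, black rubber tread ring (32 mm across, 28 wide) near the other. Origin on the axis near its centre of mass (grip across the tube there). y runs along the axis to the tread: tube y -65 to +122, star at y -58 (12 wide), tread at y +80; z points to the white stripe along the tube (on top at the start).
- yellow: yellow feed roller, may be absent; same shape as the red one. Star arms: tips 40 mm from the axis, 8 mm thick; seen with x to the right and z up they stand 30 degrees above +x and every 90 degrees on. Cradle and pegs carry the tube at y = -32 and +32. Whether the tread of a roller runs true cannot be told beforehand.
- green: green feed roller, may be absent; same shape as the red one. To turn it in the V-blocks, a star arm is best taken from 35 degrees or less before upright and pushed until it stands about 20 degrees above level on the +x side; the next arm then stands ready. Pushed near its tip from lower down it may jam or jump out.
- blue: blue feed roller, may be absent; same shape as the red one.
- fixture: V-block fixture, fixed: base plate 12 mm thick, two oiled 90-degree V-blocks 14 mm thick at y = -32 and +104, tops at z = 70 mm. Origin on the bench; a seated roller lies along the fixture's y (tread to +y) with its origin 70 mm straight above this origin, star overhanging at -y. Turn it with a closed gripper: reach down to 17 mm above the axis beside a star arm and push +x over the top, again and again.
- indicator (a joint): height of the dial indicator on its sliding rod: 0 = fully raised (as at the start), 0.055 = fully lowered to its stop (m). It stays where it is left; moving it takes about 5 to 11 N.
- indicator_knob (a point): where to pinch the red knob on the indicator's rod: upright cylinder 18 mm in diameter, 36 tall, this point 14 mm below its top. It stands at x = +70, y = +80 mm in the fixture, z = 205 mm raised and 150 lowered (the indicator goes down and up with it).
- plunger (a joint): how far the sprung plunger is pushed in (m): 0 = free, at most 0.012; 0.8 to 2.5 N. With the indicator fully lowered on a true roller it reads about 0.006 and stays within 0.0007 through a turn; on one out of true it swings by about 0.005 in all. A red pointer on the upward-facing dial shows the same: 0.4 rad clockwise per mm.
- tip: plunger tip, 8 mm across, over x = 0, y = 80 mm of the fixture, under the dial (40 mm across); origin at its lowest point, 49 mm above a seated tread when raised. The dial overhangs the tread even then: take rollers in and out from the -x side, lifted 22 to 30 mm above their seat (this clears V-blocks and tip); 75 mm to -x they are clear of it.
- cradle: blue and grey cradle, fixed, with four 90-degree V notches side by side along its x, in which rollers lie along its y, tread to +y; two notched rails 12 mm thick at y = -32 and +32. Origin on the bench under its middle; base 10 mm thick.
- rack: peg rack, fixed: plywood base 12 mm thick, three pairs of upturned steel pegs (8 mm thick, at y = -32 and +32) side by side along x. A roller hangs across a pair, along y, between a post on the +x side (17 mm from the pair's centre, 104 mm high) and upturned peg ends on the -x side (17 mm off, 84 mm high). Lower it from straight above. Origin on the bench under its middle.
- notch0 (a point): notch 0 of the cradle: where the origin of a roller resting in it lies, 60 mm above the bench, x = -114 mm in the cradle
- notch1 (a point): notch 1 of the cradle: where the origin of a roller resting in it lies, 60 mm above the bench, x = -38 mm in the cradle
- notch2 (a point): notch 2 of the cradle: where the origin of a roller resting in it lies, 60 mm above the bench, x = 38 mm in the cradle
- notch3 (a point): notch 3 of the cradle: where the origin of a roller resting in it lies, 60 mm above the bench, x = 114 mm in the cradle
- peg0 (a point): peg pair 0 of the rack: where the origin of a roller hung on it lies, 80 mm above the bench, x = -78 mm in the rack
- peg1 (a point): peg pair 1 of the rack: where the origin of a roller hung on it lies, 80 mm above the bench, x = 0 mm in the rack
- peg2 (a point): peg pair 2 of the rack: where the origin of a roller hung on it lies, 80 mm above the bench, x = 78 mm in the rack
- meter: yellow multimeter lying flat, 80 x 150 x 34 mm; a bystander; origin under its middle, or at its middle if it is a tool
- driver: screwdriver with orange handle; a bystander; origin under its middle, or at its middle if it is a tool
- spool: grey solder spool, 56 mm across, 46 mm high; a bystander; origin under its middle, or at its middle if it is a tool
- carton: small cardboard carton 90 x 120 x 55 mm; a bystander; origin under its middle, or at its middle if it is a tool
- cleaner: white bottle with blue cap, 56 mm across, 140 mm high; a bystander; origin under its middle, or at its middle if it is a tool
- spanner: steel spanner; a bystander; origin under its middle, or at its middle if it is a tool
Things that resemble listed ones, but are neither listed nor needed, are in the scene too. What is shaped like the green but pink is not meant.

How it is judged:
By the outcome, as a careful person would: the job done as asked, in the order asked, and still so for the second after the job is handed in, with the robot touching nothing.
Of red, yellow, green, blue only 2 to 3 are there at a start; the rules pass over those that are not, and their reading is None.
At some moment in a run one of red, yellow, green, blue may be knocked a few centimetres aside while the robot is not near it.
Once in a run the grip may slacken for a moment while it holds something.
It also fails if it takes over 210 s, if anything falls off the work surface, if the arm or the gripper's body presses on something with over 40 N, if the wrist force passes 120 N, or if a joint passes its speed limit or range.

## Working session

There is one attempt and no reset: what is moved stays moved. The work goes in short steps, each a Python script; the robot and the scene stay as the last script left them, time stands still between calls to the robot, and variables do not carry over. Pictures are saved under pics/ and viewed, at most 16 in all, crops included, and the job is handed in when it is done.

```bash
ls; mkdir -p pics; python3 - <<'E'
from cell import robot, grip, kin, viewer
import cv2, numpy as np
for c in ("side","top"):
    im=viewer.read_camera(c); cv2.imwrite(f"pics/{c}0.png",im[:,:,::-1])
    i=viewer.camera_info(c); R=np.array(i["R"]);t=np.array(i["t"])
    print(c,i)
    for n in ["red","yellow","green","blue","fixture","indicator_knob","tip","cradle","rack","notch0","notch3","peg0","peg1","peg2","meter","driver","spool","carton","cleaner","spanner"]:
        try: r=viewer.pinpoint(n,c)
        except Exception as e: print(n,e); continue
        print(n,[(np.round(R.T@(np.array(d["at"])-t)).tolist(),round(d["confidence"],2)) for d in r[:5]])
o=robot.observe(); print(o)
E
```

```text
pics
side {'camera_matrix': array([[471.4968075 ,   0.        , 311.05907126],
       [  0.        , 471.4968075 , 234.83108743],
       [  0.        ,   0.        ,   1.        ]]), 'k1': 0.039585309702717446, 'R': array([[-0.98425279, -0.17638703, -0.01157882],
       [-0.12762541,  0.75442507, -0.64385912],
       [ 0.12230375, -0.63224238, -0.76505644]]), 't': array([ 459.20013005,  140.70296973, 1245.04782077])}
red []
yellow [([460.0, 245.0, 57.0], 0.66)]
green [([531.0, 257.0, 58.0], 0.93), ([163.0, 351.0, 23.0], 0.63)]
blue [([500.0, -309.0, 80.0], 0.36)]
fixture [([485.0, 23.0, -3.0], 0.59)]
indicator_knob [([550.0, 105.0, 205.0], 0.66)]
tip [([377.0, -130.0, -0.0], 0.15)]
cradle [([497.0, 254.0, -1.0], 0.81), ([530.0, 257.0, 61.0], 0.32)]
rack [([501.0, -305.0, 1.0], 0.56)]
notch0 [([462.0, 250.0, 65.0], 0.85), ([382.0, 237.0, 63.0], 0.79), ([535.0, 256.0, 55.0], 0.59), ([610.0, 271.0, 59.0], 0.56), ([717.0, 173.0, 1.0], 0.4)]
notch3 [([462.0, 250.0, 65.0], 0.85), ([382.0, 237.0, 63.0], 0.79), ([535.0, 256.0, 55.0], 0.59), ([610.0, 271.0, 59.0], 0.56), ([717.0, 173.0, 1.0],
[... 2334 characters left out ...]
ray([ 1.13998011,  0.46753607, -0.01161008,  1.60267773,  0.00601007,
        1.0713314 , -0.05631446]), 'joint_velocities': array([ 0.0005302 , -0.00220866,  0.00234564, -0.00139453, -0.00049744,
        0.00023783,  0.00015546]), 'joint_torque': array([-7.29832067e-06, -5.20404410e+01, -1.24355391e-02, -2.44047475e+01,
       -5.67431934e-02,  1.13856551e-02,  3.28376029e-05]), 'tcp_pos': array([ 245.78787317, -601.78157138,  189.87818048]), 'tcp_rot': array([ 3.08264820e+00,  6.05241351e-01, -3.45628962e-05]), 'contact_force': array([-0.19797559, -0.14964418,  0.35009765]), 'wrist_torque': array([ 0.03436501, -0.01360299,  0.0382519 ]), 'grip_force': 0.0, 'grip_width': 0.9989520336883329}
```

View pictures.

View pics/top0.png

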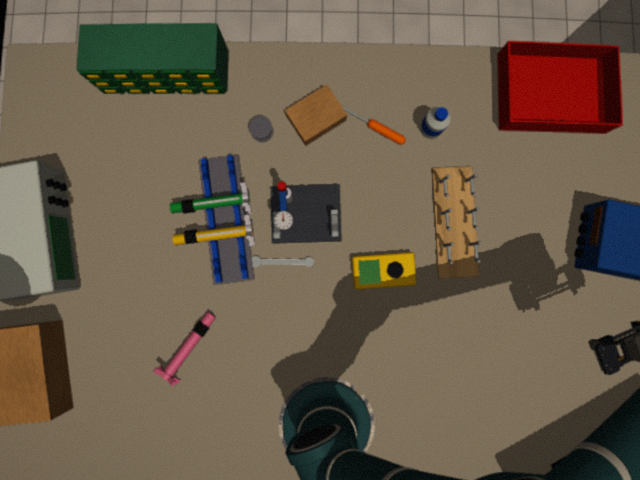

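View pics/side0.png

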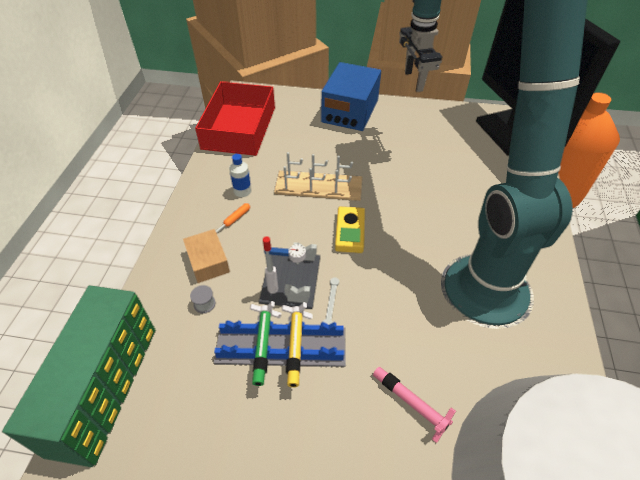

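Red and blue are absent. Candidates:
- Yellow roller: (210,236) in the top view. The driver handle (385,131) is orange and the meter is at (383,270), so neither fits.
- Green roller: (207,203). The pink look-alike at (187,345) is not meant.

So the order is yellow, then green. Next I fit the fixture poses and check them in one composite of close crops.

```bash
cat > h.py <<'E'
from cell import robot, grip, kin, viewer
import cv2, numpy as np
from scipy.spatial.transform import Rotation as Rot
CI={c:viewer.camera_info(c) for c in ("side","top")}
def proj(c,P):
    i=CI[c]; X=np.atleast_2d(P)@np.array(i["R"]).T+np.array(i["t"])
    s=X[:,:2]/X[:,2:]; s=s*(1+i["k1"]*(s**2).sum(1,keepdims=True)); K=i["camera_matrix"]
    return s*[K[0,0],K[1,1]]+[K[0,2],K[1,2]]
def W(pose,p):  # pose (x,y,yaw): local mm -> world
    x,y,a=pose; p=np.atleast_2d(p).astype(float); c,s=np.cos(a),np.sin(a)
    return np.c_[x+c*p[:,0]-s*p[:,1], y+s*p[:,0]+c*p[:,1], p[:,2]]
def pin(n,c):
    i=CI[c]; return [((np.array(d["at"])-i["t"])@np.array(i["R"]),d["confidence"]) for d in viewer.pinpoint(n,c)]
def crop(im,c,P,w,h,k,pts=()):
    u,v=proj(c,P)[0]; x0=int(u-w/2); y0=int(v-h/2)
    o=cv2.resize(im[y0:y0+h,x0:x0+w,::-1],None,fx=k,fy=k,interpolation=cv2.INTER_CUBIC)
    for q in pts:
        a=((proj(c,q)[0]-[x0,y0]+.5)*k).astype(int)
        cv2.drawMarker(o,tuple(int(z) for z in a),(255,0,255),cv2.MARKER_CROSS,7,1)
    return o,(x0,y0)
E
cat > look.py <<'E'
from h import *
RACK=(497.5,-306.5,0.04); FIX=(487,24,0.03); CR=(497,255.5,0.148)
rp=[p for x in(-78,0,78) for y in(-32,32) for p in ((x+17,y,104),(x-17,y,84))]
fp=[(70,80,219),(70,80,205),(13,-32,70),(-13,-32,70),(13,104,70),(-13,104,70)]
cp=[(x,y,60) for x in(-114,-38,38,114) for y in(-32,32)]
if __name__=="__main__":
    rows=[]
    I={c:cv2.cvtColor(cv2.imread(f"pics/{c}0.png"),cv2.COLOR_BGR2RGB) for c in("top","side")}
    for c in("top","side"):
        r=[crop(I[c],c,W(P,[(0,0,60)]),*((66,74) if 0 else (110,110)),int(2),[]) [0] for P in ()]
        o=[]
        for P,pts,(w,h,k) in ((RACK,rp,(64,120,4) if c=="top" else (96,60,4)),(FIX,fp,(90,75,4) if c=="top" else (70,80,4))):
            im,org=crop(I[c],c,W(P,[(0,20 if P is FIX else 0,60)]),w,h,k,W(P,pts)); print(c,org,k)
            o.append(im)
        hh=max(a.shape[0] for a in o)
        rows.append(np.hstack([cv2.copyMakeBorder(a,0,hh-a.shape[0],0,0,cv2.BORDER_CONSTANT) for a in o]))
    ww=max(a.shape[1] for a in rows)
    out=np.vstack([cv2.copyMakeBorder(a,0,0,0,ww-a.shape[1],cv2.BORDER_CONSTANT) for a in rows])
    print(out.shape); cv2.imwrite("pics/c1.png",out)
E
python3 look.py
```

```text
top (427, 160) 4
top (266, 185) 4
side (270, 142) 4
side (265, 222) 4
(800, 664, 3)
```

```bash
python3 - <<'E'
import cv2
a=cv2.imread("pics/c1.png"); cv2.imwrite("pics/c1t.png",a[:480,:616]); cv2.imwrite("pics/c1s.png",a[480:])
E
```

```text
(no output)
```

View pics/c1t.png

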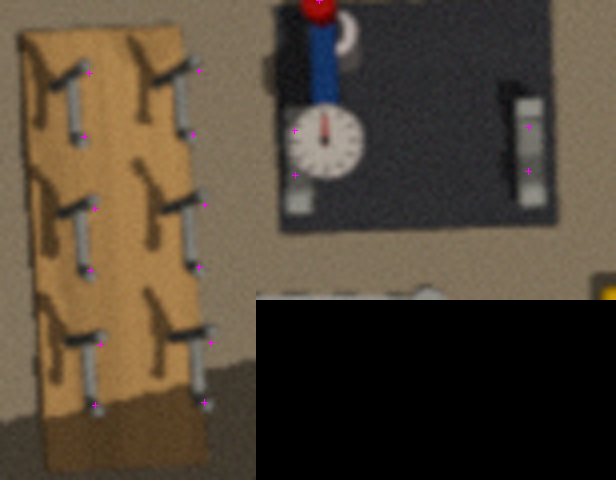

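View pics/c1s.png

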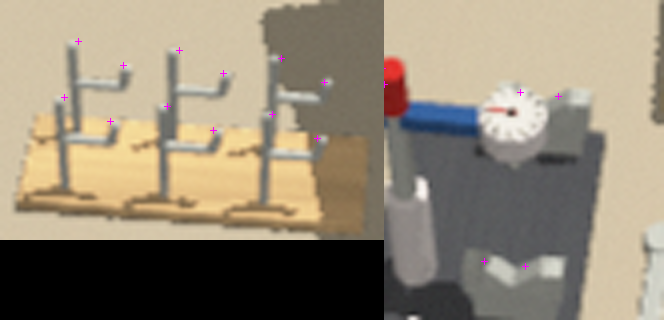

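The crops confirm the scene. Rack peg tips are about 1 mm from my markers. The dial centre is at top-crop (325,141) and side-crop (513,112), and the fixture yaw should be a bit larger. Now a least-squares refinement from these clicks plus the knob colour.

```bash
cat > fit.py <<'E'
from h import *
from look import RACK,FIX,CR
from scipy.optimize import least_squares as LS
I={c:cv2.cvtColor(cv2.imread(f"pics/{c}0.png"),cv2.COLOR_BGR2RGB) for c in("top","side")}
px=lambda o,l:np.array(l,float)/4-.5+o
def tri(obs,X0):
    f=lambda X:np.concatenate([proj(c,X)[0]-p for c,p in obs]); r=LS(f,X0); return r.x,r.fun
# rack  order: pair(2 top row of crop=+x) ; (y=+32 left col in top)
P=[];T=[];S=[]
top={(2,1):((83,67),(79,139)),(2,-1):((194,65),(188,136)),(1,1):((90,204),(86,272)),(1,-1):((200,198),(198,267)),(0,1):((98,338),(96,409)),(0,-1):((207,334),(205,405))}
side={(2,-1):((73,45),(124,70)),(1,-1):((172,53),(224,77)),(0,-1):((274,59),(323,85)),(2,1):((60,101),(112,125)),(1,1):((163,109),(214,133)),(0,1):((268,113),(319,141))}
def res(q):
    o=[]
    for c,D,org in(("top",top,(427,160)),("side",side,(270,142))):
        for (k,s),(a,b) in D.items():
            x=(k-1)*78
            pts=W(q[:3],[(x+q[3],32*s,102),(x-q[4],32*s,82)])
            o.append((proj(c,pts)-px(org,[a,b])).ravel())
    return np.concatenate(o)
for par in (0,):
    r=LS(res,[*RACK,17,17]); print("rack",r.x.round(3),"rms px",np.sqrt((r.fun**2).mean()))
    for sl,n in((slice(0,24),"top"),(slice(24,48),"side")): print(n,r.fun[sl].reshape(-1,2).mean(0).round(2))
# knob by colour
obs=[]
for c in("top","side"):
    u,v=proj(c,W(FIX,[(70,80,205)]))[0].astype(int); m=np.zeros((480,640),bool)
    A=I[c].astype(int); m[v-25:v+25,u-18:u+18]=((A[...,0]>110)&(A[...,1]<60)&(A[...,2]<60))[v-25:v+25,u-18:u+18]
    yy,xx=np.nonzero(m); print(c,"knob px",xx.min(),xx.max(),yy.min(),yy.max(),len(xx)); obs.append((c,np.array([(xx.min()+xx.max())/2,(yy.min()+yy.max())/2])))
print("knob",tri(obs,W(FIX,[(70,80,205)])[0]))
print("dial",tri([("top",px((266,185),(325-256,141))),("side",px((265,222),(513-384,112)))],W(FIX,[(0,80,190)])[0]))
for n in("cradle","fixture"): pass
E
python3 fit.py
```

```text
rack [-4.07170e+01 -3.36135e+02  5.80000e-02  5.60117e+02 -5.21139e+02] rms px 0.29007477382548874
top [ 0.08 -0.01]
side [-0.    0.15]
top knob px 278 285 182 189 49
side knob px 263 270 237 250 78
knob (array([551.35998831, 105.64822627, 202.11588067]), array([ 0.07674845,  0.54469064, -0.59685511, -0.06381324]))
dial (array([480.33115074, 102.37786808, 190.54827911]), array([ 0.02823642,  0.25844072, -0.28244332, -0.02603293]))
```

```bash
cat >> h.py <<'E'
RACK=(498.5,-305.2,0.055); FIX=(485.3,22.8,0.05); CR=(496,254.8,0.148)
def rv(yaw):
    y=np.array([np.cos(yaw),np.sin(yaw),0])*SGN; z=np.array([0,0,-1.]); x=np.cross(y,z)
    return Rot.from_matrix(np.c_[x,y,z]).as_rotvec()
SGN=1
G=np.array([0,0,-19.])   # grasp point -> TCP
def line(p,yaw=None,feed=200):
    robot.servo_line(list(np.asarray(p,float)+G),feed=feed,rotation=None if yaw is None else rv(yaw))
def jump(p,yaw): robot.movep(list(np.asarray(p,float)+G),rv(yaw))
def F(x,y,z): return W(FIX,[(x,y,z)])[0]
def st(m=""):
    o=robot.observe(); print(m,"t%.1f"%o["t"],"tcp",o["tcp_pos"].round(1),"F",o["contact_force"].round(1),"gw %.3f gf %.1f"%(o["grip_width"],o["grip_force"])); return o
def opn(mm,n=None): grip(mm/92.,n)
E
python3 - <<'E'
import h
from h import *
for s in(1,-1):
    h.SGN=s; print(s)
    for n,p,a in(("cradle",(459.3,246.3,60),.148),("mid",(405,246,140),.1),("pre",F(-75,0,96),.05),("seat",F(0,0,70),.05),("knob",F(70,80,205),.05),("knoblow",F(70,80,150),.05),("star",F(-46,-58,106),.05),("rack0",W(RACK,[(-78,0,80)])[0],.055),("rack2",W(RACK,[(78,0,140)])[0],.055),("n3",(532,259,60),.148)):
        q=kin.ik(list(np.asarray(p)+G),rv(a)); print(n,None if q is None else np.round(q,2))
E
```

```text
1
cradle [ 0.25  0.79 -1.08  1.98  0.88  0.95 -1.14]
mid [ 0.22  0.48 -1.02  2.04  0.52  0.91 -0.99]
pre [ 0.53  0.35 -0.75  2.22  0.38  0.7  -0.43]
seat [ 0.35  0.48 -0.57  2.07  0.39  0.7  -0.42]
knob [ 0.32  0.43 -0.73  1.79  0.33  1.04 -0.48]
knoblow [ 0.29  0.49 -0.69  1.84  0.38  0.94 -0.52]
star [ 0.51  0.34 -0.57  2.15  0.28  0.72 -0.2 ]
rack0 [ 0.85  0.46 -0.35  1.99  0.23  0.72  0.42]
rack2 [ 0.69  0.57 -0.36  1.64  0.24  0.97  0.3 ]
n3 [ 0.15  0.79 -0.93  1.81  0.78  0.95 -0.97]
-1
cradle [ 0.36  1.01 -1.33  1.97  1.1   1.17  1.85]
mid [ 0.38  0.69 -1.31  2.03  0.78  1.06  1.93]
pre [-1.18  0.62  1.36  2.31 -0.83  0.88 -2.35]
seat [-1.07  0.88  1.34  2.15 -1.05  1.05 -2.23]
knob [ 0.65  0.74 -1.32  1.77  0.75  1.25  2.32]
knoblow [ 0.64  0.85 -1.32  1.82  0.89  1.22  2.23]
star [-1.01  0.67  1.36  2.23 -0.84  0.95 -2.23]
rack0 [ 0.36  0.44  0.25  2.03 -0.17  0.7  -2.37]
rack2 [ 0.25  0.54  0.25  1.67 -0.16  0.94 -2.53]
n3 [ 0.33  1.1  -1.34  1.8   1.14  1.26  1.95]
```

```bash
python3 - <<'E'
from h import *
line((246,-602,340)); opn(54,55)
jump((459.3,246.3,300),.148); st("above")
line((459.3,246.3,120),.148,300); line((459.3,246.3,60),.148,120); st("down")
opn(0,55); st("grip"); line((459.3,246.3,75),.148,60); st("up15"); line((459.3,246.3,140),.148,150); st("up")
line((408,246,140),.1,200)
for c in("top","side"):
    im=viewer.read_camera(c); cv2.imwrite(f"pics/{c}1.png",im[:,:,::-1]); print(c,[(p.round(),round(s,2)) for p,s in pin("yellow",c)+pin("green",c)])
st()
E
```

```text
above t6.7 tcp [459.9 245.5 280.9] F [ 0.2  0.5 -0.2] gw 0.588 gf 0.0
down t8.1 tcp [459.7 246.8  41.6] F [0.3 0.5 0.4] gw 0.587 gf 0.0
grip t9.0 tcp [459.8 248.9  47.6] F [-15.8  -8.9  59.3] gw -0.001 gf 30.7
up15 t9.4 tcp [459.5 245.9  55.7] F [-0.6 -0.4 -0.4] gw 0.006 gf 0.0
up t10.0 tcp [459.1 245.6 120.3] F [-0.4 -0.   0.4] gw 0.003 gf 0.0
top [(array([461., 245.,  61.]), 0.97), (array([165., 353.,  27.]), 0.96), (array([535., 259.,  63.]), 0.9), (array([487.,  23.,   4.]), 0.37)]
side [(array([460., 243.,  57.]), 0.91), (array([160., 351.,  24.]), 0.96), (array([531., 255.,  61.]), 0.94), (array([462., 245.,  57.]), 0.54)]
 t10.7 tcp [408.5 246.  120.8] F [0.4 0.4 1. ] gw 0.004 gf 0.0
```

```bash
python3 - <<'E'
from h import *
a=cv2.imread("pics/side1.png")[180:420,160:460]; cv2.imwrite("pics/s1c.png",cv2.resize(a,None,fx=2.5,fy=2.5,interpolation=cv2.INTER_CUBIC)[:600,:750])
E
```

```text
(no output)
```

View pics/s1c.png

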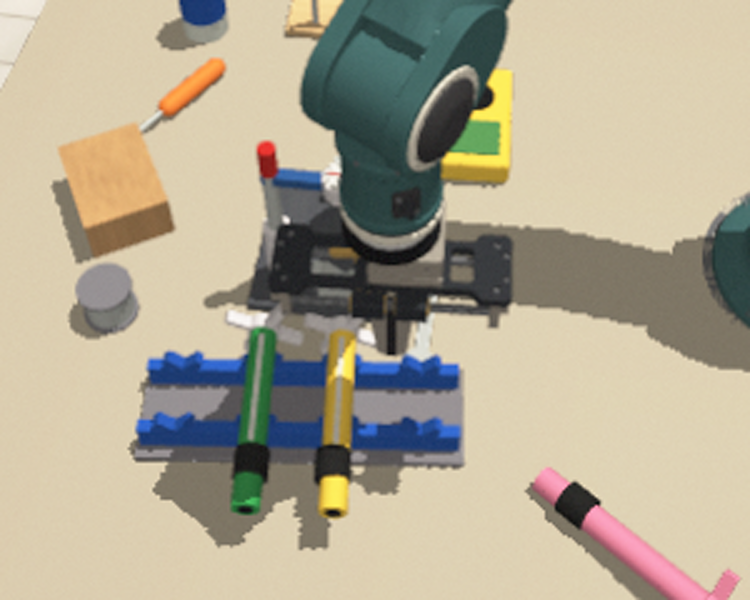

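```bash
python3 - <<'E'
from h import *
o=robot.observe(); print(Rot.from_rotvec(o["tcp_rot"]).as_matrix().round(3))
for p in((408.5,246,120.8),(408.5,246,150),(460,245,60),(460,245,34)): print(p,proj("side",p)[0].round(1), ((proj("side",p)[0]-[160,180]+.5)*2.5).round())
robot.hold(.05)
im=viewer.read_camera("side"); 
a=im[290:350,270:370,::-1]; cv2.imwrite("pics/f.png",cv2.resize(a,None,fx=8,fy=8,interpolation=cv2.INTER_CUBIC))
E
```

```text
[[-0.099  0.995 -0.   ]
 [ 0.995  0.099  0.   ]
 [ 0.    -0.    -1.   ]]
(408.5, 246, 120.8) [316.6 323.4] [393. 360.]
(408.5, 246, 150) [316.6 316.6] [393. 343.]
(460, 245, 60) [295.  332.8] [339. 383.]
(460, 245, 34) [295.4 338.1] [340. 397.]
```

View pics/f.png

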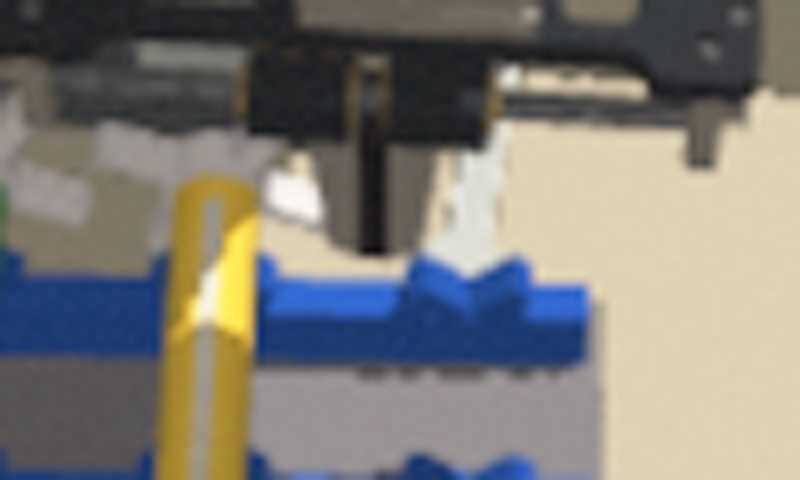

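```bash
python3 - <<'E'
from h import *
P=(459.8,246,.148)
for n,y in(("end",122),("tread",80),("o",0),("tubestart",-65)):
    p=W(P,[(0,y,60)]); print(n,p.round(),"side",proj("side",p)[0].round(1),"top",proj("top",p)[0].round(1))
print("cradle notch rails side", proj("side",W(CR,[(-114,-32,60),(-114,32,60),(114,-32,60),(114,32,60)])).round(1).tolist())
a=cv2.imread("pics/top0.png")[145:290,160:265]; a=cv2.resize(a,None,fx=4,fy=4,interpolation=cv2.INTER_CUBIC)
b=cv2.imread("pics/side1.png")[300:400,205:365]; b=cv2.resize(b,None,fx=2.36,fy=2.36,interpolation=cv2.INTER_CUBIC)
b=cv2.resize(cv2.imread("pics/side1.png")[300:400,205:350],None,fx=2.6,fy=2.6,interpolation=cv2.INTER_CUBIC)
c=np.zeros((580,420+b.shape[1],3),np.uint8); c[:a.shape[0],:420]=a; c[:b.shape[0],420:]=b; cv2.imwrite("pics/cr.png",c); print(c.shape)
E
```

```text
end [[442. 367.  60.]] side [292.  384.2] top [174.2 239.3]
tread [[448. 325.  60.]] side [293.1 365.7] top [191.7 237. ]
o [[460. 246.  60.]] side [295.  333.2] top [225.2 232.5]
tubestart [[469. 182.  60.]] side [296.4 308.9] top [252.6 228.9]
cradle notch rails side [[328.1, 322.9], [327.9, 347.9], [232.1, 321.1], [228.1, 345.9]]
(580, 797, 3)
```

View pics/cr.png

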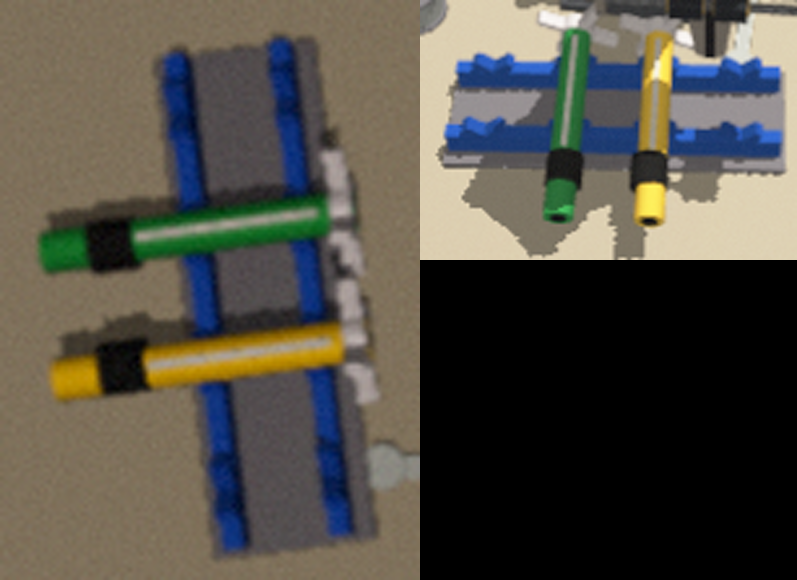

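The grip closed on nothing and the tool was pushed up, although the roller sits where I measured it. I'll repeat the grasp with gentle stepwise closing to see what happens.

```bash
python3 - <<'E'
from h import *
line((459.3,246.3,140),.148,200); st(); opn(54,10); line((459.3,246.3,60),.148,200); st("down")
for w in (44,36,31,28,26,24,20): opn(w,10); o=st("w%d"%w)
E
```

```text
t11.2 tcp [459.3 246.3 120.7] F [-0.6  0.1 -0.6] gw 0.000 gf 0.0
down t12.7 tcp [459.3 247.   41.4] F [-0.2  1.   1.3] gw 0.584 gf 0.0
w44 t13.0 tcp [459.8 246.4  41.7] F [-0.4 -0.2 -0.4] gw 0.478 gf 0.0
w36 t13.4 tcp [459.3 246.3  41. ] F [-0.1  0.1 -0.9] gw 0.391 gf 0.0
w31 t13.7 tcp [459.3 246.3  41. ] F [-0.8  0.1 -0.1] gw 0.333 gf 0.0
w28 t13.9 tcp [459.3 246.3  41. ] F [-0.1  0.4  0.5] gw 0.306 gf 0.0
w26 t14.2 tcp [459.3 246.3  41. ] F [ 0.3  0.3 -0.6] gw 0.281 gf 0.0
w24 t14.4 tcp [458.8 246.2  40.9] F [-1.2  0.   0.8] gw 0.264 gf 0.9
w20 t14.6 tcp [458.5 246.2  40.9] F [-2.9 -0.2  1.3] gw 0.244 gf 9.5
```

```bash
python3 - <<'E'
from h import *
for z in (53,49):
    opn(34,10); line((458.8,246.3,z),.148,60); opn(18,10); o=st("z%d"%z)
E
```

```text
z53 t15.5 tcp [458.4 246.3  33.9] F [-0.5  0.  -0.5] gw 0.278 gf 10.0
z49 t16.4 tcp [458.4 246.2  29.9] F [-1.2 -0.5 -0.2] gw 0.280 gf 10.0
```

Contact heights from both grasps (axis at reported z ≈34.5) and the side picture (tip ≈6 px higher than projected) agree. The fingertips are really about 25 mm above the reported TCP. I'll add that offset and grasp lower.

```bash
sed -i 's/^G=.*/G=np.array([0,0,-44.])   # grasp point -> reported TCP (25 mm tool z offset found by contact)/' h.py; python3 - <<'E'
from h import *
opn(34,10); line((458.6,246.3,60),.148,60); st("down"); opn(16,50); st("grip")
line((458.6,246.3,72),.148,60); st("12up"); line((458.6,246.3,140),.148,200); st("up")
line((408,246,140),.1,200); st()
for c in("side",):
    im=viewer.read_camera(c); cv2.imwrite(f"pics/{c}2.png",im[:,:,::-1]); print(c,[(p.round(),round(s,2)) for p,s in pin("yellow",c)+pin("green",c)])
E
```

```text
down t17.1 tcp [458.1 246.2  15.4] F [ 1.3  0.6 -0.2] gw 0.368 gf 0.0
grip t17.4 tcp [458.4 246.4  16. ] F [-1.2 -0.  -0.4] gw 0.272 gf 50.0
12up t17.8 tcp [458.9 246.2  28.4] F [ 0.4 -0.5 -4.4] gw 0.266 gf 50.0
up t18.3 tcp [458.5 245.5  95.5] F [ 0.  -0.6 -4.3] gw 0.274 gf 50.0
 t18.7 tcp [406.6 245.3  94.8] F [ 0.4  0.5 -3.8] gw 0.276 gf 50.0
side [(array([407., 242., 135.]), 0.9), (array([533., 253.,  58.]), 0.93), (array([158., 350.,  28.]), 0.59), (array([750.,  38.,  -1.]), 0.42)]
```

```bash
python3 - <<'E'
from h import *
line(F(-78,1.5,140),.05,250); line(F(-78,1.5,96),.05,150); st("pre")
line(F(0,1.5,96),.05,150); st("in"); line(F(0,1.5,76),.05,100); st("76")
for z in(74,72,71,70,69.5):
    line(F(0,1.5,z),.05,40); o=st("z%g"%z)
    if o["contact_force"][2]>1.5: break
im=viewer.read_camera("side"); cv2.imwrite("pics/side3.png",im[:,:,::-1]); im=viewer.read_camera("top"); cv2.imwrite("pics/top3.png",im[:,:,::-1])
print([(p.round(),round(s,2)) for p,s in pin("yellow","side")])
a=cv2.imread("pics/side3.png")[215:345,225:355]; cv2.imwrite("pics/s3c.png",cv2.resize(a,None,fx=4.6,fy=4.6,interpolation=cv2.INTER_CUBIC))
E
```

```text
pre t20.3 tcp [407.3  21.9  52.2] F [ 0.8  0.5 -4.5] gw 0.272 gf 50.0
in t21.0 tcp [484.2  24.3  52. ] F [-0.2 -1.1 -4.7] gw 0.269 gf 50.0
76 t21.3 tcp [484.1  24.2  31.5] F [ 1.3  0.4 -3.2] gw 0.267 gf 50.0
z74 t21.6 tcp [485.3  24.3  30.2] F [ 0.2  0.1 -4. ] gw 0.270 gf 50.0
z72 t21.8 tcp [485.2  24.3  28. ] F [-0.4 -0.7 -4.9] gw 0.269 gf 50.0
z71 t22.1 tcp [484.9  24.2  26.9] F [-0.9 -0.6 -4.2] gw 0.269 gf 50.0
z70 t22.3 tcp [484.1  24.2  26. ] F [-5.4 -1.1  2.7] gw 0.271 gf 50.0
[(array([486.,  23.,  69.]), 0.62)]
```

View pics/s3c.png

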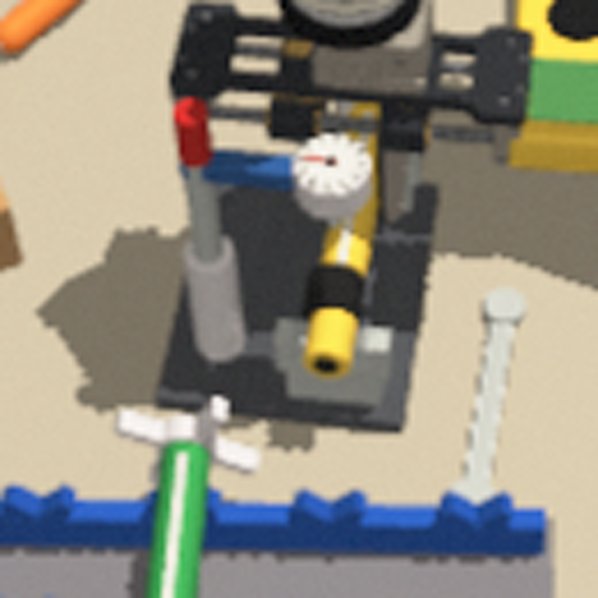

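```bash
cat >> h.py <<'E'
def knob(down,c=[0,0]):
    z0,z1=(207,152) if down else (152,207)
    opn(40); line(F(70,80,z0),.05,200); st("at knob"); opn(8,45); o=st("pinch")
    s=-1 if down else 1
    line(F(70,80,z0+s*50),.05,120); st("50")
    for d in(53,55,56,57):
        line(F(70,80,z0+s*d),.05,40); o=st("d%d"%d)
        if -s*o["contact_force"][2]>16: break
    line(F(70,80,z0+s*(d-1)),.05,40) 
    opn(40); line(F(70,80,z0+s*d+90 if down else 285),.05,250)
def dial(tag):
    im=viewer.read_camera("side"); cv2.imwrite(f"pics/{tag}.png",im[:,:,::-1]); return im
E
python3 - <<'E'
from h import *
opn(36); st("rel"); line(F(0,1.5,110),.05,150); line(F(0,1.5,285),.05,300); line(F(70,80,285),.05,250); 
knob(True); st()
for c in("side","top"): cv2.imwrite(f"pics/{c}4.png",viewer.read_camera(c)[:,:,::-1])
a=cv2.imread("pics/side4.png")[215:345,225:355]; cv2.imwrite("pics/s4c.png",cv2.resize(a,None,fx=4.6,fy=4.6,interpolation=cv2.INTER_CUBIC))
E
```

```text
rel t22.8 tcp [486.   24.5  26.3] F [-0.1 -0.2 -0.1] gw 0.391 gf 0.0
at knob t25.4 tcp [551.5 106.4 163.7] F [-0.2  0.4  0.6] gw 0.432 gf 0.0
pinch t25.8 tcp [550.3 106.2 163.4] F [-5.  -0.1  3.8] gw 0.185 gf 45.0
50 t26.4 tcp [550.2 106.3 112. ] F [-1.2  1.6 -8. ] gw 0.184 gf 45.0
d53 t26.7 tcp [550.3 106.2 110.1] F [-4.6  0.4 -1.8] gw 0.188 gf 45.0
d55 t26.9 tcp [550.3 106.2 109.3] F [-9.  -0.4  8.5] gw 0.184 gf 45.0
d56 t27.2 tcp [550.4 106.2 109.3] F [-11.1  -2.1  15.8] gw 0.186 gf 45.0
d57 t27.4 tcp [550.4 106.2 109.2] F [-12.4  -3.5  22. ] gw 0.186 gf 45.0
 t28.7 tcp [551.4 105.9 196.4] F [-0.3  0.1 -0.1] gw 0.437 gf 0.0
```

View pics/s4c.png

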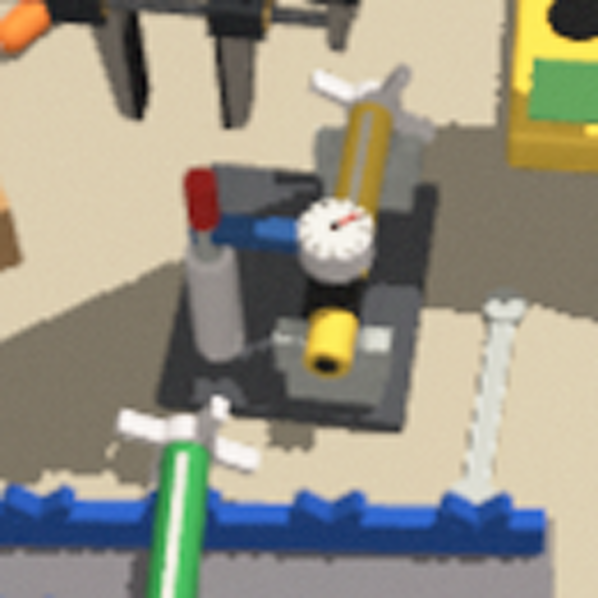

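```bash
cat >> h.py <<'E'
def reading(im,low=True,dbg=False):
    """pointer angle (rad clockwise from +x of fixture, as seen from above) in side picture"""
    z=135.5 if low else 190.5
    C=F(0,80,z); c0=proj("side",C)[0]
    A=im.astype(float); w=np.clip(A[...,0]-(A[...,1]+A[...,2])/2-35,0,None)
    yy,xx=np.mgrid[:480,:640]; pw=[]
    J=np.c_[proj("side",F(20,80,z))[0]-c0,proj("side",F(0,100,z))[0]-c0]/20
    d=np.stack([xx-c0[0],yy-c0[1]],-1)@np.linalg.inv(J).T   # fixture-plane mm
    m=(np.hypot(d[...,0],d[...,1])<17)
    v=(d*(w*m)[...,None]).sum((0,1))/max((w*m).sum(),1e-9)
    return (np.arctan2(-v[1],v[0]))%(2*np.pi), np.hypot(*v), (w*m).sum()
def rd(tag):
    im=dial(tag); a,r,s=reading(im); print(tag,"ang %.2f -> %.2f mm (r %.1f, s %.0f)"%(a,a/.4,r,s)); return a/.4
def push(k,xs,xe,zt=106,name="y"):
    line(F(xs,-58,zt+34),.05,250); line(F(xs,-58,zt),.05,150); st("down")
    for i,x in enumerate((xs*.5,0,xe/2,xe)):
        line(F(x,-58,zt),.05,60); o=st("x%.0f"%x); rd(f"{name}{k}_{i}")
        if abs(o["contact_force"]).max()>25: print("!!"); break
    line(F(xe-4,-58,zt),.05,100); line(F(xe-6,-58,zt+34),.05,200); rd(f"{name}{k}_e")
E
python3 - <<'E'
from h import *
print("raised",reading(cv2.imread("pics/side3.png")[:,:,::-1],False), "lowered",reading(cv2.imread("pics/side4.png")[:,:,::-1]))
line(F(-43,-58,240),.05,300); opn(0,30)
push(1,-43,25)
for c in("side","top"): cv2.imwrite(f"pics/{c}5.png",viewer.read_camera(c)[:,:,::-1])
a=cv2.imread("pics/side5.png")[215:345,225:355]; cv2.imwrite("pics/s5c.png",cv2.resize(a,None,fx=4.6,fy=4.6,interpolation=cv2.INTER_CUBIC))
E
```

```text
raised (np.float64(0.10067007518917279), np.float64(7.199320339033951), np.float64(189.5)) lowered (np.float64(2.4979987883428656), np.float64(9.675684977134162), np.float64(286.0))
down t31.1 tcp [446.  -37.2  63.1] F [-0.2  0.6  0.4] gw 0.004 gf 0.0
x-22 t31.7 tcp [467.1 -36.   62.1] F [-0.1 -0.1  0.4] gw 0.004 gf 0.0
y1_0 ang 2.06 -> 5.16 mm (r 10.3, s 203)
x0 t32.2 tcp [488.5 -34.9  61.9] F [0.7 1.1 0.1] gw 0.004 gf 0.0
y1_1 ang 1.54 -> 3.84 mm (r 8.9, s 197)
x12 t32.6 tcp [501.3 -34.3  62. ] F [-0.4  0.1 -0.4] gw 0.007 gf 0.0
y1_2 ang 1.44 -> 3.59 mm (r 7.8, s 171)
x25 t33.0 tcp [513.7 -33.7  62. ] F [-0.9  0.6  0.3] gw 0.008 gf 0.0
y1_3 ang 1.42 -> 3.56 mm (r 7.5, s 141)
y1_e ang 1.42 -> 3.54 mm (r 7.6, s 142)
```

View pics/s5c.png

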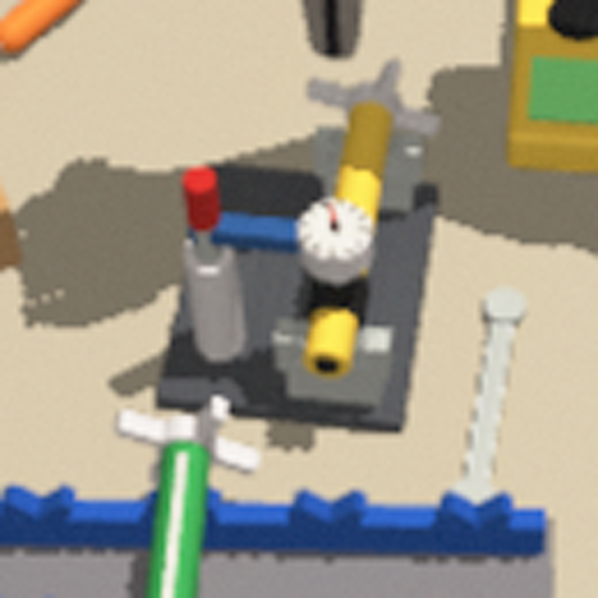

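Stripe has gone round and one arm stands ready just before upright; the plunger fell from 6.2 to 3.5 mm. I'll go on with the remaining pushes.

```bash
python3 - <<'E' | grep -v tcp.*gw.*gf.0.0
from h import *
for k in(2,3,4): push(k,-39,25)
o=[cv2.resize(cv2.imread(f"pics/y{k}_e.png")[215:300,280:335],None,fx=4.7,fy=4.7,interpolation=cv2.INTER_CUBIC) for k in(2,3,4)]
cv2.imwrite("pics/y234.png",np.hstack(o)); print(robot.observe()["t"])
E
```

```text
y2_0 ang 1.44 -> 3.59 mm (r 8.0, s 174)
y2_1 ang 1.79 -> 4.47 mm (r 9.2, s 128)
y2_2 ang 1.98 -> 4.94 mm (r 9.6, s 174)
y2_3 ang 2.10 -> 5.25 mm (r 8.9, s 220)
y2_e ang 2.10 -> 5.25 mm (r 8.9, s 218)
y3_0 ang 2.42 -> 6.04 mm (r 9.6, s 175)
y3_1 ang 2.96 -> 7.41 mm (r 9.3, s 275)
y3_2 ang 3.11 -> 7.76 mm (r 7.6, s 213)
y3_3 ang 3.13 -> 7.82 mm (r 7.7, s 190)
y3_e ang 3.12 -> 7.81 mm (r 7.7, s 192)
y4_0 ang 3.10 -> 7.75 mm (r 7.7, s 241)
y4_1 ang 2.74 -> 6.84 mm (r 9.7, s 217)
y4_2 ang 2.49 -> 6.22 mm (r 9.7, s 304)
y4_3 ang 2.36 -> 5.91 mm (r 9.6, s 254)
y4_e ang 2.36 -> 5.91 mm (r 9.7, s 252)
43.525
```

View pics/y234.png

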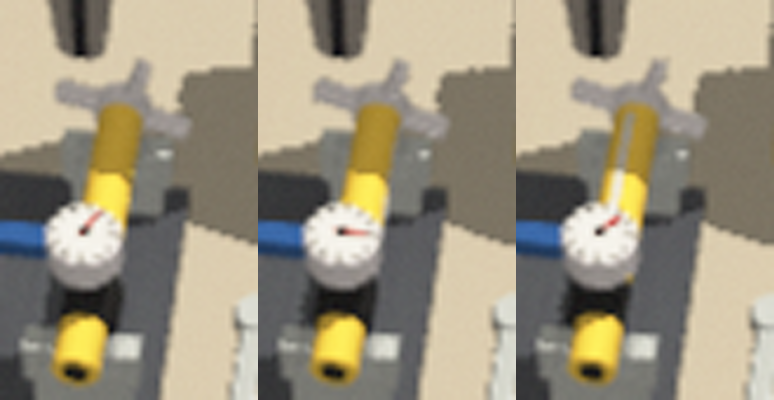

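Yellow swings 3.5–7.8 mm, and its stripe is back on top just past upright: it is out of true, so it goes back to the cradle. I'll raise the indicator and fetch it.

```bash
python3 - <<'E'
from h import *
line(F(10,-58,240),.05,300); opn(40); line(F(70,80,240),.05,250)
knob(False); st("raised")
line(F(0,1.5,285),.05,300); opn(40)
viewer.read_camera("side"); print([(p.round(),round(s,2)) for n in("yellow","green") for p,s in pin(n,"side")[:2]])
line(F(0,1.5,110),.05,300); line(F(0,1.5,70),.05,150); st("down")
opn(16,50); st("grip"); line(F(0,1.5,96),.05,80); st("up"); line(F(-78,1.5,96),.05,150); st("out"); line(F(-78,1.5,140),.05,200)
im=dial("a1"); print("dial raised",reading(im,False)); viewer.read_camera("top")
print([(c,n,p.round(),round(s,2)) for c in("side","top") for n in("yellow","green") for p,s in pin(n,c)[:2]]); st()
E
```

```text
at knob t46.3 tcp [551.7 106.5 108.7] F [ 0.5 -0.5  0.8] gw 0.436 gf 0.0
pinch t46.8 tcp [550.3 106.2 108.8] F [-3.6 -0.6  6.2] gw 0.185 gf 45.0
50 t47.3 tcp [550.3 106.2 159. ] F [-6.6 -0.8  4.7] gw 0.186 gf 45.0
d53 t47.6 tcp [550.3 106.2 161. ] F [-5.9 -1.  -1.8] gw 0.186 gf 45.0
d55 t47.8 tcp [550.2 106.2 162.4] F [-4.9  0.6 -6.4] gw 0.185 gf 45.0
d56 t48.1 tcp [550.3 106.1 163.4] F [-5.6  1.2 -9.2] gw 0.187 gf 45.0
d57 t48.3 tcp [550.3 106.2 164. ] F [ -4.8   1.6 -16. ] gw 0.188 gf 45.0
raised t49.6 tcp [551.6 106.1 241.6] F [ 0.4  1.  -0.1] gw 0.434 gf 0.0
[(array([485.,  20.,  67.]), 0.86), (array([162., 350.,  25.]), 0.92), (array([535., 254.,  59.]), 0.68)]
down t51.6 tcp [486.   24.5  27.1] F [ 0.9 -0.2 -0.1] gw 0.434 gf 0.0
grip t52.0 tcp [484.1  24.1  26.8] F [-5.2 -0.5  5.9] gw 0.271 gf 50.0
up t52.4 tcp [485.6  24.   52.5] F [-0.7  0.3 -6. ] gw 0.273 gf 50.0
out t53.1 tcp [408.6  20.4  52.3] F [ 0.2 -0.1 -5. ] gw 0.272 gf 50.0
dial raised (np.float64(0.09403111881133894), np.float64(7.533361803280261), np.float64(93.0))
[('side', 'yellow', array([411.,  15., 137.]), 0.74), ('side', 'yellow', array([609., 270.,  60.]), 0.18), ('side', 'green', array([162., 350.,  26.]), 0.76), ('side', 'green', array([ 575., -300.,   79.]), 0.6), ('top', 'yellow', array([395., 118.,  -1.]), 0.21), ('top', 'green', array([530., 260.,  61.]), 0.83), ('top', 'green', array([167., 354.,  25.]), 0.56)]
 t53.8 tcp [406.8  20.5  95.2] F [ 0.3  0.1 -4.9] gw 0.270 gf 50.0
```

```bash
sed -i 's/FIX=(485.3,/FIX=(484.4,/' h.py; python3 - <<'E'
from h import *
line((408,246,140),.12,250); line((458.4,246.3,140),.148,200); st("over"); line((458.4,246.3,66),.148,150); st("66")
for z in(63,61,60,59):
    line((458.4,246.3,z),.148,40); o=st("z%g"%z)
    if o["contact_force"][2]>1: break
opn(36); line((458.4,246.3,140),.148,200); line((458.4,246.3,240),.148,300); line((420,200,240),.148,300)
st()
for c in("side","top"):
    cv2.imwrite(f"pics/{c}6.png",viewer.read_camera(c)[:,:,::-1])
    print([(c,n,p.round(),round(s,2)) for n in("yellow","green") for p,s in pin(n,c)[:2]])
a=cv2.imread("pics/side6.png")[215:415,205:365]; cv2.imwrite("pics/s6c.png",cv2.resize(a,None,fx=3,fy=3,interpolation=cv2.INTER_CUBIC))
E
```

```text
over t55.2 tcp [459.2 244.4  95.6] F [-0.  -0.4 -4.7] gw 0.270 gf 50.0
66 t55.9 tcp [458.3 246.8  22.5] F [ 1.4 -0.3 -4.4] gw 0.271 gf 50.0
z63 t56.1 tcp [458.7 246.4  19.5] F [ 0.6  0.1 -4.4] gw 0.271 gf 50.0
z61 t56.4 tcp [458.4 246.2  17.1] F [-1.1  0.1 -4.1] gw 0.271 gf 50.0
z60 t56.6 tcp [458.5 246.3  16.8] F [-1.  -2.   5.8] gw 0.269 gf 50.0
 t58.4 tcp [418.9 198.1 194.3] F [1.1 0.  0.4] gw 0.392 gf 0.0
[('side', 'yellow', array([459., 243.,  53.]), 0.97), ('side', 'yellow', array([ 576., -302.,   78.]), 0.46), ('side', 'green', array([533., 255.,  57.]), 0.82), ('side', 'green', array([162., 349.,  22.]), 0.65)]
[('top', 'green', array([166., 353.,  26.]), 0.85)]
```

View pics/s6c.png

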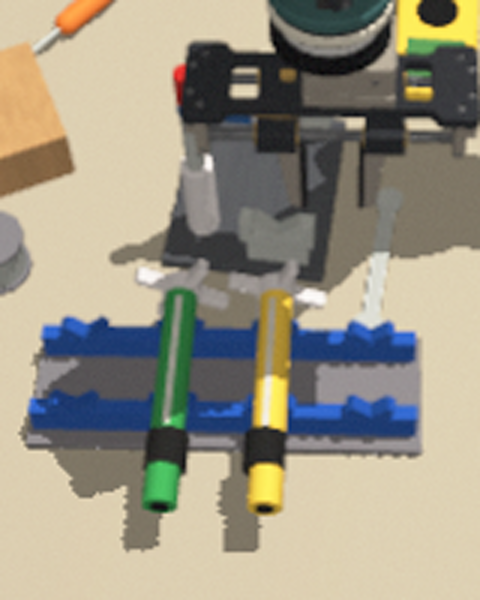

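Yellow rests in notch 1 at crop (266,400) and green in notch 2 at (170,400), both level. Green is next, taking the same route.

```bash
python3 - <<'E'
from h import *
line((480,250,240),.148,300); line((533.2,257.4,240),.148,250); line((533.2,257.4,110),.148,300); line((533.2,257.4,60),.148,120); st("down")
opn(16,50); st("grip"); line((533.2,257.4,75),.148,80); st("up"); line((533.2,257.4,165),.148,200)
line((408,240,165),.12,250); line(F(-78,1.5,150),.05,250); line(F(-78,1.5,96),.05,150); o=st("pre")
viewer.read_camera("side"); print([(n,p.round(),round(s,2)) for n in("yellow","green") for p,s in pin(n,"side")[:2]])
if o["grip_width"]>.2:
    line(F(0,1.5,96),.05,150); st("in"); line(F(0,1.5,74),.05,100)
    for z in(72,71,70,69.5):
        line(F(0,1.5,z),.05,40); o=st("z%g"%z)
        if o["contact_force"][2]>1.5: break
    opn(36); st("rel"); line(F(0,1.5,110),.05,150); line(F(0,1.5,285),.05,300); line(F(70,80,285),.05,250)
    knob(True); st(); im=rd("g0")
    a=cv2.imread("pics/g0.png")[215:345,225:355]; cv2.imwrite("pics/g0c.png",cv2.resize(a,None,fx=4,fy=4,interpolation=cv2.INTER_CUBIC))
E
```

```text
down t60.6 tcp [533.4 257.9  16.5] F [-0.1  0.1  0.9] gw 0.387 gf 0.0
grip t60.9 tcp [533.6 257.9  16.9] F [-0.6 -0.   4. ] gw 0.275 gf 50.0
up t61.2 tcp [533.4 257.2  31.4] F [-0.6 -0.4 -3.6] gw 0.269 gf 50.0
pre t64.0 tcp [406.7  21.8  52.3] F [ 0.4 -0.2 -3.4] gw 0.270 gf 50.0
[('yellow', array([458., 243.,  56.]), 0.84), ('yellow', array([462., 247.,  61.]), 0.4), ('green', array([402.,  17.,  97.]), 0.68), ('green', array([162., 350.,  24.]), 0.65)]
in t64.8 tcp [483.1  24.2  51.8] F [ 0.3  0.3 -3.7] gw 0.270 gf 50.0
z72 t65.5 tcp [484.2  24.3  28.2] F [ 0.4  0.2 -4.5] gw 0.269 gf 50.0
z71 t65.7 tcp [484.2  24.3  27.1] F [-1.  -0.1 -2.9] gw 0.267 gf 50.0
z70 t66.0 tcp [484.1  24.2  26.8] F [-4.1 -0.7  8.4] gw 0.269 gf 50.0
rel t66.3 tcp [484.6  24.3  26.1] F [-0.   0.3 -0.1] gw 0.386 gf 0.0
at knob t68.9 tcp [550.7 106.4 163.7] F [-0.2  0.8  0.6] gw 0.433 gf 0.0
pinch t69.3 tcp [550.3 106.2 163.7] F [-2.5 -0.7  3.8] gw 0.182 gf 45.0
50 t69.9 tcp [550.2 106.3 112.2] F [ 2.3  2.8 -8.7] gw 0.186 gf 45.0
d53 t70.2 tcp [550.3 106.2 110.3] F [-0.8 -0.1 -1.6] gw 0.183 gf 45.0
d55 t70.4 tcp [550.3 106.3 109.3] F [-2.2 -1.   8.6] gw 0.186 gf 45.0
d56 t70.7 tcp [550.4 106.3 109.2] F [-5.4 -2.6 14.9] gw 0.185 gf 45.0
d57 t70.9 tcp [550.4 106.2 109.1] F [-7.  -3.8 22.5] gw 0.188 gf 45.0
 t72.2 tcp [550.4 105.9 196.4] F [-0.7 -0.3  0.2] gw 0.430 gf 0.0
g0 ang 1.34 -> 3.36 mm (r 7.2, s 140)
```

View pics/g0c.png

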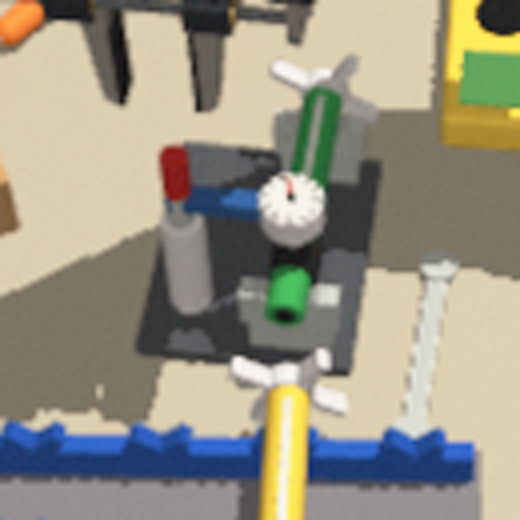

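Green is seated with its stripe on top, and the pointer reads about 3.4 mm. I'll turn it the same way.

```bash
python3 - <<'E' | grep -v tcp.*gw.*gf.0.0
from h import *
line(F(-43,-58,240),.05,300); opn(0,30)
push(1,-43,25.5,name="g")
for k in(2,3,4): push(k,-39,25.5,name="g")
o=[cv2.resize(cv2.imread(f"pics/g{k}_e.png")[215:300,280:335],None,fx=3.6,fy=3.6,interpolation=cv2.INTER_CUBIC) for k in(1,2,3,4)]
cv2.imwrite("pics/g1234.png",np.hstack(o)); print(robot.observe()["t"])
E
```

```text
g1_0 ang 1.62 -> 4.05 mm (r 9.4, s 149)
g1_1 ang 2.22 -> 5.55 mm (r 9.1, s 224)
g1_2 ang 2.48 -> 6.20 mm (r 8.8, s 212)
g1_3 ang 2.63 -> 6.57 mm (r 8.9, s 216)
g1_e ang 2.63 -> 6.57 mm (r 8.9, s 212)
g2_0 ang 2.95 -> 7.36 mm (r 8.3, s 266)
g2_1 ang 3.12 -> 7.81 mm (r 7.0, s 188)
g2_2 ang 3.07 -> 7.68 mm (r 7.5, s 252)
g2_3 ang 2.98 -> 7.46 mm (r 8.2, s 283)
g2_e ang 2.98 -> 7.46 mm (r 8.2, s 279)
g3_0 ang 2.71 -> 6.78 mm (r 8.8, s 224)
g3_1 ang 2.05 -> 5.13 mm (r 9.0, s 235)
g3_2 ang 1.80 -> 4.51 mm (r 9.2, s 213)
g3_3 ang 1.71 -> 4.28 mm (r 9.2, s 150)
g3_e ang 1.71 -> 4.28 mm (r 9.2, s 148)
g4_0 ang 1.44 -> 3.60 mm (r 8.6, s 177)
g4_1 ang 1.30 -> 3.25 mm (r 7.9, s 118)
g4_2 ang 1.35 -> 3.38 mm (r 8.0, s 160)
g4_3 ang 1.40 -> 3.51 mm (r 9.3, s 178)
g4_e ang 1.40 -> 3.49 mm (r 9.3, s 174)
86.9417
```

View pics/g1234.png

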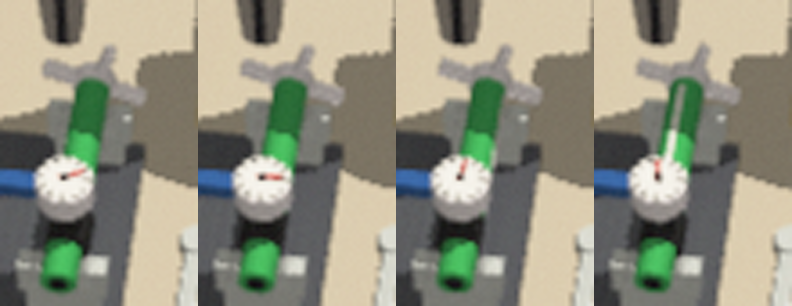

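Green also swings, from 3.25 to 7.8 mm, and its stripe came round again in the fourth view: it is out of true. I'll raise the indicator and return it to notch 2.

```bash
python3 - <<'E'
from h import *
line(F(10,-58,240),.05,300); opn(40); line(F(70,80,240),.05,250)
knob(False); st("raised"); line(F(0,1.5,285),.05,300)
dial("r2"); print("dial",reading(dial("r2"),False),[(n,p.round(),round(s,2)) for n in("yellow","green","indicator_knob") for p,s in pin(n,"side")[:2]])
line(F(0,1.5,110),.05,300); line(F(0,1.5,70),.05,150)
opn(16,50); st("grip"); line(F(0,1.5,96),.05,80); st("up"); line(F(-78,1.5,96),.05,150); line(F(-78,1.5,165),.05,200); st("out")
im=dial("r3"); print([(n,p.round(),round(s,2)) for n in("yellow","green") for p,s in pin(n,"side")[:2]])
viewer.read_camera("top"); print([(n,p.round(),round(s,2)) for n in("yellow","green") for p,s in pin(n,"top")[:2]])
E
```

```text
at knob t89.7 tcp [550.8 106.5 108.7] F [-0.2 -0.4  0.5] gw 0.437 gf 0.0
pinch t90.2 tcp [550.3 106.2 108.8] F [-3.1 -0.9  5.8] gw 0.184 gf 45.0
50 t90.8 tcp [550.3 106.3 158.7] F [-1.6 -0.8  4.8] gw 0.184 gf 45.0
d53 t91.0 tcp [550.2 106.2 160.6] F [ 0.5  1.  -4. ] gw 0.186 gf 45.0
d55 t91.2 tcp [550.2 106.2 162.5] F [ 3.4  1.6 -9.2] gw 0.181 gf 45.0
d56 t91.5 tcp [550.2 106.2 163.8] F [ 3.5  2.4 -9.5] gw 0.185 gf 45.0
d57 t91.8 tcp [550.2 106.2 164.1] F [  4.6   3.6 -16.8] gw 0.188 gf 45.0
raised t93.0 tcp [550.5 106.1 241.6] F [-0.7  0.4 -0.9] gw 0.434 gf 0.0
dial (np.float64(0.09342686185819955), np.float64(8.08206601846304), np.float64(189.0)) [('yellow', array([460., 240.,  59.]), 0.62), ('green', array([479.,  20.,  68.]), 0.76), ('green', array([161., 350.,  22.]), 0.72), ('indicator_knob', array([547., 103., 207.]), 0.96)]
grip t95.2 tcp [484.1  24.2  26.9] F [-3.2 -0.   6.4] gw 0.272 gf 50.0
up t95.7 tcp [484.6  24.   52.4] F [-0.2 -0.5 -4.8] gw 0.268 gf 50.0
out t96.9 tcp [406.9  19.9 120.8] F [ 0.6  1.  -4.6] gw 0.273 gf 50.0
[('yellow', array([464., 244.,  57.]), 0.9), ('green', array([406.,  12., 165.]), 0.93), ('green', array([161., 350.,  25.]), 0.8)]
[('yellow', array([461., 245.,  61.]), 0.63), ('yellow', array([ 499., -303.,   76.]), 0.23), ('green', array([166., 351.,  26.]), 0.76), ('green', array([ 496., -306.,   79.]), 0.63)]
```

```bash
python3 - <<'E'
from h import *
line((408,240,165),.12,250); line((533.4,257.4,165),.148,200); st("over"); line((533.4,257.4,68),.148,150)
for z in(64,62,61,60,59):
    line((533.4,257.4,z),.148,40); o=st("z%g"%z)
    if o["contact_force"][2]>1: break
opn(36); st("rel"); line((533.4,257.4,140),.148,200); line((533.4,257.4,300),.148,300); line((480,-120,300),.05,350)
st()
for c in("side","top"):
    cv2.imwrite(f"pics/{c}9.png",viewer.read_camera(c)[:,:,::-1])
    print([(c,n,p.round(),round(s,2)) for n in("yellow","green") for p,s in pin(n,c)[:2]])
a=cv2.imread("pics/side9.png")[140:420,150:470]; cv2.imwrite("pics/s9c.png",cv2.resize(a,None,fx=2.1,fy=2.1,interpolation=cv2.INTER_CUBIC))
E
```

```text
over t99.0 tcp [532.1 256.8 120.6] F [-0.2  0.3 -3.1] gw 0.272 gf 50.0
z64 t100.0 tcp [533.7 257.3  20.4] F [-0.3 -0.4 -3. ] gw 0.271 gf 50.0
z62 t100.3 tcp [533.4 257.3  18. ] F [-0.3 -0.2 -3.1] gw 0.270 gf 50.0
z61 t100.5 tcp [533.6 257.5  17.1] F [ 0.1  0.6 -3.3] gw 0.271 gf 50.0
z60 t100.8 tcp [533.7 257.5  17. ] F [-1.4 -2.4  5. ] gw 0.271 gf 50.0
rel t101.2 tcp [533.5 257.5  16. ] F [-0.3  1.  -0.2] gw 0.393 gf 0.0
 t103.6 tcp [ 480.  -117.9  255.7] F [-0.1  1.  -0.3] gw 0.391 gf 0.0
[('side', 'yellow', array([459., 243.,  56.]), 0.56), ('side', 'yellow', array([736., -95.,   3.]), 0.36), ('side', 'green', array([534., 255.,  60.]), 0.84), ('side', 'green', array([161., 353.,  25.]), 0.65)]
[('top', 'yellow', array([459., 245.,  60.]), 0.57), ('top', 'green', array([532., 259.,  62.]), 0.98), ('top', 'green', array([ 378., -129.,   -3.]), 0.58)]
```

View pics/s9c.png

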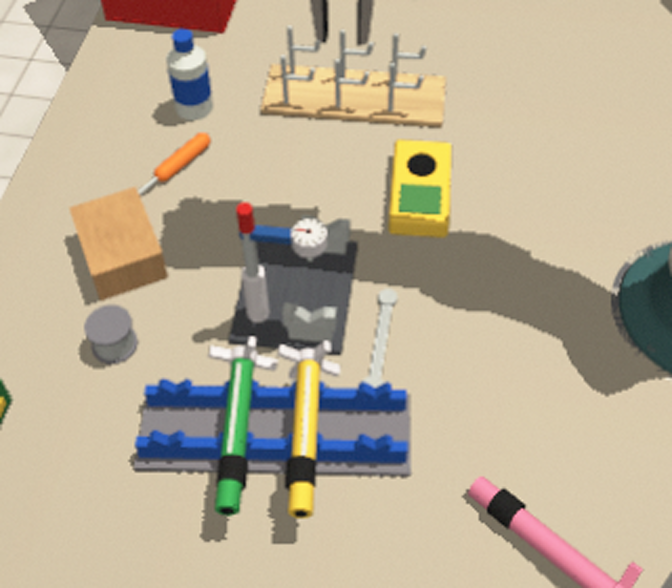

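Both rollers lie in their notches (crop (235,430) and (303,430)), the indicator is raised at (310,232) with the pointer at zero, and the other things are undisturbed.

```bash
python3 -c "
from cell import robot; print(robot.job_done())"
```

```text
the job is handed in; nothing more can be done
None
```

The job is handed in: yellow swung about 4.3 mm and green about 4.6 mm through a full turn, so both are out of true and back in the cradle (notches 1 and 2), with nothing hung on the rack, red and blue absent, and the indicator raised; one early grip on yellow slipped off (about 59 N at the wrist) before I corrected a 25 mm tool-height offset.

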